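# Seat a pressed pellet in the sample drawer of an X-ray analyser

### The arm

A 6-joint arm with a two-finger parallel gripper is mounted at the origin on the work surface. World frame = base frame: x ahead of the robot, y to its left, z up, the work surface at z = 0. Lengths are in m, angles in rad, forces in N, time in s.
With the tool pointing down it reaches from about 0.375 to 0.975 m from the base axis. Payload 3.8 kg.
Tool frame: the origin (TCP) lies between the finger pads; the fingertips stand 17 mm ahead of it and the grasp point (between the pads) lies 2 mm behind it; y points along the fingers, z is the direction in which the jaws open and shut, and the axes are right-handed (so a half turn about y gives the same grasp; the last joint's range is limited). The gripper opens to 85 mm and grips with 20 to 120 N. Pads are 22 mm wide; open, the fingers measure 114 mm over their backs; the gripper's body (76 mm by 85 mm) begins 54 mm behind the grasp point. The pads swing forward as they close: fully open they stand 13 mm farther back than shut.
Start: joints at [-1.159, 0.264, 1.604, -0, 1.274, -0.037], TCP at [0.293, -0.608, 0.248] pointing down, gripper open.
Joint ranges: [-2.63, 2.63], [-0.94, 2.18], [0.31, 2.57], [-1.31, 4.45], [0, 2.66], [-2.55, 2.55]. Speed limits (rad/s): [2.57, 2.57, 3.14, 3.14, 3.14, 3.14].

### API

Orientations are given as a rotation vector (axis times angle).
In Python, from workcell import bot, eyes, nets gives the robot as it stands. The module is installed in compiled form; this text tells all that it offers.
- The arm moves only by the tool jog_arm, never from a script. Its arguments are lists of equal length, an entry for each row: "turn": the turn, a rotation vector about the tool's x, y, z in rad, a list of three; "slide": the shift along the tool's x, y, z in mm, a list of three; "grip": the opening in per cent of the stroke, from 0 (shut) to 100 (fully open). A call has 1 to 5 rows; each row shifts and turns the commanded pose from where the row before left it, along the tool's axes as they then stand; what a row does not reach is not made up. A row lasts 1/10 s, in which the tool goes at most 50 mm and 8.59 degrees, less where a joint would pass 70% of its speed; a pose out of reach is approached as far as the arm can. A call with a gripper value outside its range is refused whole. The fingers move at their own pace and stop on an object; "newtons" is the grip in N (left out, the last holds). Time passes only in rows, so rows that do not move let the fingers close. It gives the time, the measured TCP pose, the force and the opening at its end, in the units of the state.
- bot.read_state(): the state, without advancing time (a new reading comes with each control period).
- eyes.read_camera(name): name is "scene" or "side" or "wrist"; returns a dict with "img" (420x560x3 uint8, red, green, blue), "depth" (420x560 float32, m along the optical axis (not along the pixel's ray), 0 where there is no reading), "intrinsics" (3x3 intrinsics, pixels), "distortion" ([k1, k2, p1, p2, k3] as OpenCV has them; the pictures are not rectified), "position" and "rotation" of the camera in the world. Camera axes: x right, y down, z forward; pixel columns grow to the right and rows downward; lengths in m; the calibration is good to about 2 mm. A picture is of the moment at which its call begins.
- bot.finish_job(): hands the job in, once; it reports no verdict.
Trained networks look in a picture, given as the dict that the camera call returned (one of the last four; its "shot" number tells which), for a name from the list of things; names that differ only in an ending like _2 or _b are one class to them, and where a whole thing is asked for, a point or a joint stands for the part that bears it (a point fixed in the world has none). Each returns a list of dicts, best first, with "conf" (0 to 1); they miss things now and then, are a little off and sometimes report something else, mostly with a low value. They report only what shows in the picture. A call takes as long as a camera call.
- nets.search_frame(thing, picture): "xyz" ([x, y, z] in m, in the coordinates of the camera as it stood for that picture, good to about 4 mm: the middle of the surface that is visible of it).
The state is a dict: "time": time; "q": joint angles; "joint_vel": joint speeds; "joint_torque": joint torques, N m; "tool_pos": TCP position; "tcp_rot": TCP orientation; "wrist_force": force on the tool from outside, world axes, zero at the start; "torque": the same for the moment, N m; "width": opening from 0.0 (shut) to 1.0 (fully open).
Only numpy, scipy, OpenCV 4.12 (cv2) and the standard library are available. Lean on these libraries where they do the work, as an engineer would, in place of code of your own. Each camera call takes 0.05 s, during which the arm holds its last target.

### The job

Load the analyser: with the fingertips, push the red-brown pellet lying on the open sample drawer across the plate until it drops flat into the round seat, then push the drawer gently all the way shut. Slide the pellet only by its steel rim: do not pick it up or touch its pressed face. Leave everything else on the bench where it is.

Things in the scene. Friction and masses are not known exactly. Their poses are not given: they have to be found in the camera images.
- pellet_mid (a point): middle (half-way up) of the sample pellet: a loose steel ring, 51.5 mm across and 8.5 mm high, about 90 g, filled with red-brown pressed powder. The pressed face on top is 35 mm across, stands 0.5 mm above the ring and must not be touched. It starts flat on the open drawer's plate, between the seat and the drawer's front edge, in the middle or to either side. z is up.
- seat (a point): centre of the floor of the empty round seat in the drawer plate: 54 mm across, 7 mm deep, dark floor. The plate's top is 7 mm above this point (60 mm above the bench); a seated pellet's rim stands 1.5 mm above the plate, its middle 4.25 mm above this point. Moves with the drawer; x axis: the way the drawer shuts, z up. The 240 mm wide plate ends, without a lip, 105 mm before the seat (-x).
- drawer (a joint): how far the sample drawer is pulled out, in m: 0 is shut (front flush with the nose of the analyser), 0.16 the furthest. It starts about 0.145 out, stays where it is left, takes about 5 N to slide and has no catch.
- drawer_pull (a point): middle of the front face of the drawer's black pull, a solid block 90 mm wide, 24 mm high and 18 mm deep on the white drawer front; this point is 32 mm above the bench, the pull's lower edge 20 mm. Moves with the drawer; x axis: the way the drawer shuts. The drawer is shut by pushing here, or on the drawer front, along x.
- analyser: off-white bench-top X-ray analyser, 360 mm wide, 460 mm deep; fixed. Origin on the bench below the middle of its low nose's front face, x axis into the machine. The nose is 85 mm high and 160 mm deep, the tower behind it 340 mm high. The drawer runs in under the nose, whose lower edge is 6 mm above the drawer plate: a pellet that is not seated jams there.
- pellet_tray: blue open tray with three cells, 68 x 190 mm, 16 mm high, fixed to the bench, with two other pellets in it; leave it alone. Origin under its centre.
- pellet_cream: another pellet like the sample, with a cream face, in the tray; leave it alone. Origin at the centre of its underside.
- pellet_green: another pellet like the sample, with a grey-green face, in the tray; leave it alone. Origin at the centre of its underside.
- tweezers: steel tweezers, 135 mm long, 9 mm high, lying on the roof of the analyser's nose, 85 mm above the bench; leave them alone. Origin under their middle.
- jar_brown: closed sample jar with red-brown powder, 48 mm across, 62 mm high; leave it alone. Origin at the centre of its underside.
- jar_cream: closed sample jar with cream powder, 48 mm across, 62 mm high; leave it alone. Origin at the centre of its underside.
- bottle_amber: amber bottle with a blue cap, 72 mm across, 145 mm high; leave it alone. Origin at the centre of its underside.
- bottle_clear: clear bottle with a blue cap, 72 mm across, 145 mm high; leave it alone. Origin at the centre of its underside.

How it is judged:
By the outcome, as a careful person would: the job done as asked, in the order asked, and still so for the second after the job is handed in, with the robot touching nothing.
It also fails if it takes over 45 s, if anything falls off the work surface, if the arm or the gripper's body presses on something with over 40 N, if the wrist force passes 120 N, or if a joint passes its speed limit or range.

## Working session

There is one attempt and no reset: what is moved stays moved. The work goes in short steps, Python scripts to look and compute and a tool call to move; the robot and the scene stay as the last step left them, time stands still between calls to the robot, and variables do not carry over. Pictures are saved under pics/ and viewed, and the job is handed in when it is done.

Besides the shell and the picture viewer there is one more tool, called after "Call:" as name(argument=value, ...), one argument or row to a line, values as JSON. jog_arm: Moves the arm, as the interface text tells. Its arguments: {"type":"object","properties":{"turn":{"type":"array"},"slide":{"type":"array"},"grip":{"type":"array"},"newtons":{"type":"number"}},"required":["turn","slide","grip"]}

```bash
mkdir -p pics; cat > h.py <<'E'
import numpy as np, cv2
from workcell import bot, eyes, nets
from scipy.spatial.transform import Rotation as R
def cam(n,save=None):
    p=eyes.read_camera(n)
    if save: cv2.imwrite('pics/'+save+'.png',cv2.cvtColor(p['img'],cv2.COLOR_RGB2BGR))
    return p
def w(p,x): return np.array(p['rotation'])@np.array(x)+np.array(p['position'])
def px(p,uv,z=None):
    K=np.array(p['intrinsics']);d=np.array(p['distortion'])
    n=cv2.undistortPoints(np.array(uv,float).reshape(-1,1,2),K,d)[:,0]
    ray=np.c_[n,np.ones(len(n))]@np.array(p['rotation']).T
    o=np.array(p['position'])
    if z is None:
        out=[]
        for (u,v),r in zip(np.array(uv).reshape(-1,2),ray): out.append(o+r*p['depth'][int(round(v)),int(round(u))])
        return np.array(out)
    return o+ray*((z-o[2])/ray[:,2])[:,None]
E
python3 - <<'E'
from h import *
s=bot.read_state()
np.set_printoptions(precision=4,suppress=True)
for k,v in s.items(): print(k,np.array(v))
print(R.from_rotvec(s['tcp_rot']).as_matrix())
for c in ['scene','side','wrist']:
    p=cam(c,c+'0'); print(c,np.array(p['position']))
    for t in ['pellet_mid','seat','drawer_pull','drawer','analyser']:
        for r in nets.search_frame(t,p)[:2]: print(t,round(r['conf'],2),w(p,r['xyz']))
E
```

```text
time 0.0
q [-1.1589  0.2648  1.6054 -0.      1.2737 -0.0369]
joint_vel [-0.0008 -0.0018  0.0005 -0.001  -0.0012 -0.0007]
joint_torque [ -0.001  -51.5111 -36.7317  -0.0004   0.013   -0.    ]
tool_pos [ 0.2926 -0.6075  0.247 ]
tcp_rot [-0.4507  1.9749 -1.9704]
wrist_force [ 0.4903 -0.6086 -0.6339]
torque [0.0295 0.0263 0.0304]
width 0.9996633608625032
[[-0.901  -0.0009  0.4339]
 [-0.4339  0.0021 -0.901 ]
 [-0.0001 -1.     -0.0023]]
scene [1.275 0.348 0.592]
seat 0.69 [2.337  1.41   1.6539]
seat 0.58 [1.6697 0.7427 0.9867]
drawer_pull 0.65 [2.3221 1.3951 1.6391]
drawer_pull 0.26 [1.7126 0.7855 1.0295]
drawer 0.96 [2.3365 1.4094 1.6534]
analyser 0.9 [2.8462 1.9192 2.1632]
side [0.1582 0.8335 0.6012]
pellet_mid 0.84 [-1.3873 -0.712  -0.9443]
pellet_mid 0.48 [-2.1099 -1.4346 -1.6669]
seat 0.94 [-1.3614 -0.6861 -0.9184]
drawer_pull 0.74 [-1.3708 -0.6955 -0.9277]
drawer 0.81 [-1.373  -0.6978 -0.93  ]
analyser 0.63 [-2.1007 -1.4254 -1.6576]
analyser 0.32 [-1.3643 -0.689  -0.9212]
wrist [ 0.3694 -0.5709  0.3745]
analyser 0.75 [ 0.5296 -0.4107  0.5347]
```

```bash
sed -i "s/    p=eyes.read_camera(n)/    p=eyes.read_camera(n); r=np.array(p['rotation']); p0=p; p=dict(p); p['raw']=p0; p['rotation']=R.from_rotvec(r).as_matrix() if r.size==3 else r/" h.py
python3 - <<'E'
from h import *
np.set_printoptions(precision=4,suppress=True)
for c in ['scene','side','wrist']:
    p=cam(c,c+'1'); print(c,np.array(p['raw']['rotation']),p['rotation'])
    for t in ['pellet_mid','seat','drawer_pull','drawer','analyser','jar_brown','jar_cream','bottle_amber','bottle_clear','tweezers','pellet_tray'] if c!='wrist' else ['pellet_mid','seat','drawer_pull']:
        for r in nets.search_frame(t,p['raw'])[:2]: print(t,round(r['conf'],2),w(p,r['xyz']))
E
```

```text
scene [-1.3017 -2.0668  1.0401] [[-0.4309  0.5358 -0.7261]
 [ 0.9024  0.2579 -0.3452]
 [ 0.0023 -0.804  -0.5946]]
pellet_mid 0.52 [ 0.5686 -0.015   0.0718]
pellet_mid 0.17 [0.7401 0.3182 0.0873]
seat 0.85 [ 0.6297 -0.0285  0.0624]
seat 0.46 [0.7031 0.2226 0.0455]
drawer_pull 0.81 [ 0.635  -0.0245  0.0617]
drawer_pull 0.37 [ 0.6808 -0.1994  0.0904]
drawer 0.65 [ 0.6381 -0.0305  0.0608]
analyser 0.88 [ 0.7066 -0.2712  0.1655]
jar_brown 0.86 [0.7002 0.1368 0.0632]
jar_cream 0.97 [0.7012 0.2225 0.0475]
jar_cream 0.21 [ 0.5659 -0.0175  0.0721]
bottle_amber 0.75 [0.8105 0.2004 0.0858]
bottle_amber 0.6 [ 0.5638 -0.0151  0.0709]
bottle_clear 0.74 [0.7377 0.3161 0.0886]
bottle_clear 0.35 [ 0.6799 -0.2041  0.0898]
tweezers 0.88 [ 0.677  -0.2008  0.0895]
pellet_tray 0.94 [0.5289 0.2529 0.0114]
side [-0.6404  2.4127 -1.4024] [[-0.8634 -0.2351  0.4465]
 [-0.5043  0.4313 -0.7481]
 [-0.0167 -0.871  -0.4909]]
pellet_mid 0.64 [ 0.5629 -0.0089  0.069 ]
pellet_mid 0.33 [0.6828 0.2292 0.0374]
seat 0.67 [ 0.5806 -0.0012  0.0617]
seat 0.23 [0.5368 0.2671 0.008 ]
drawer_pull 0.67 [ 0.5822 -0.003   0.0565]
drawer 0.77 [ 0.5798 -0.0025  0.0563]
drawer 0.56 [ 0.5614 -0.0098  0.0711]
analyser 0.76 [ 0.5584 -0.2652  0.1407]
jar_brown 0.75 [0.68   0.1582 0.0435]
jar_brown 0.58 [0.534  0.3274 0.0111]
jar_cream 0.78 [0.6804 0.2291 0.0361]
bottle_amber 0.59 [0.7648 0.2078 0.0943]
bottle_clear 0.88 [0.7015 0.3282 0.0796]
tweezers 0.78 [ 0.6763 -0.2011  0.0859]
pellet_tray 0.55 [0.5375 0.2662 0.0075]
pellet_tray 0.34 [ 0.5608 -0.01    0.0679]
wrist [ 2.4125 -1.516  -0.2549] [[ 0.4337 -0.8516 -0.2943]
 [-0.901  -0.4101 -0.1412]
 [-0.0004  0.3264 -0.9452]]
```

View pics/scene0.png

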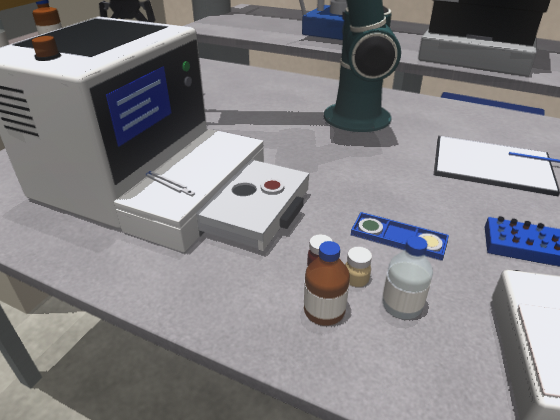

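View pics/side0.png

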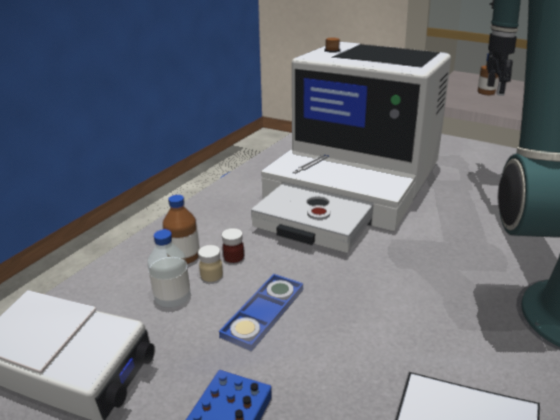

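View pics/wrist0.png

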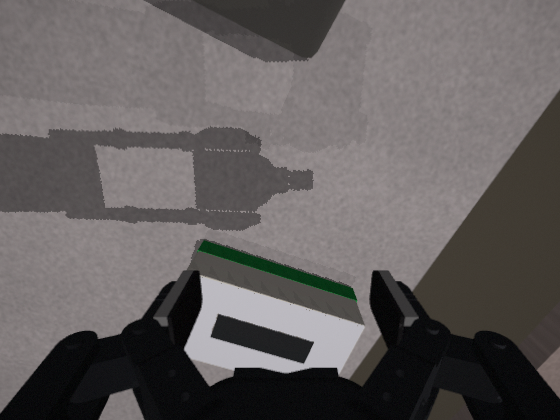

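```bash
python3 - <<'E'
from h import *
a=cam('scene'); b=cam('side')
A=cv2.cvtColor(a['img'],cv2.COLOR_RGB2BGR);B=cv2.cvtColor(b['img'],cv2.COLOR_RGB2BGR)
cv2.imwrite('pics/cA.png',cv2.resize(A[120:260,100:330],None,fx=3.4,fy=3.4,interpolation=cv2.INTER_CUBIC))
cv2.imwrite('pics/cB.png',cv2.resize(B[140:260,230:430],None,fx=4,fy=4,interpolation=cv2.INTER_CUBIC))
for p in (a,b):
    h=cv2.cvtColor(p['img'],cv2.COLOR_RGB2HSV)
    print(px(p,[[271,185]] if p is a else [[319,212]]))
E
```

```text
[[ 0.5677097  -0.01863599  0.07135237]]
[[ 0.56088378 -0.01199608  0.06928194]]
```

View pics/cA.png

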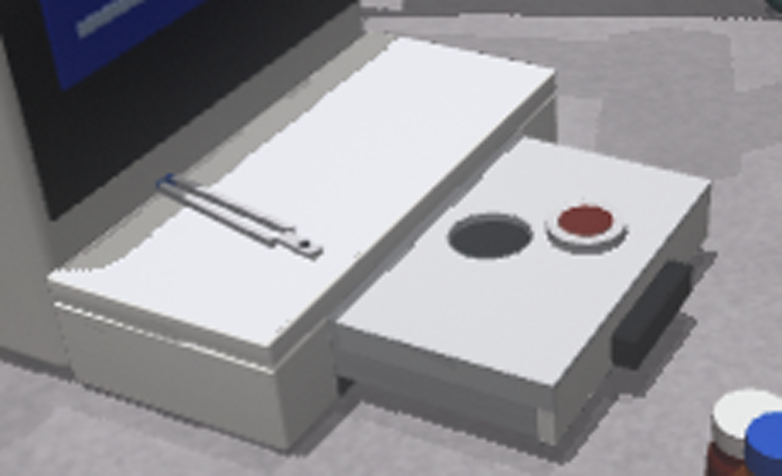

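View pics/cB.png

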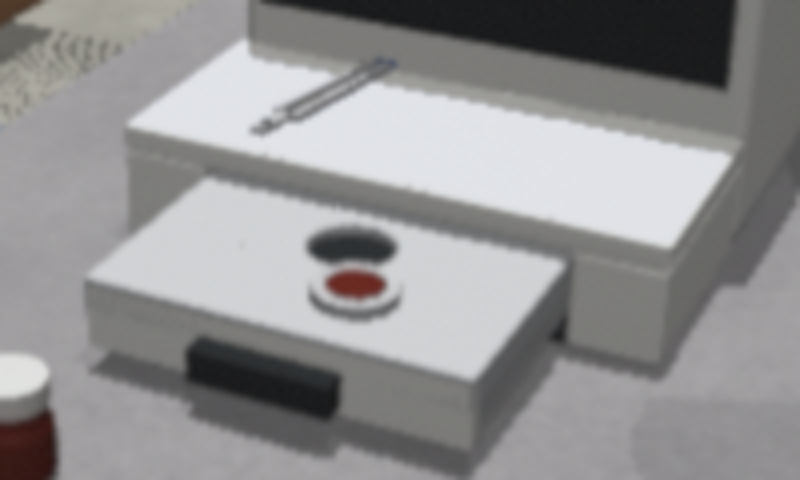

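```bash
python3 - <<'E'
from h import *
np.set_printoptions(precision=4,suppress=True)
a=cam('scene'); b=cam('side')
f=lambda l:np.array(l,float)/3.4+[100,120]
g=lambda l:np.array(l,float)/4+[230,140]
print('front corners'); A=px(a,f([[711,182],[554,386]]),.06);B=px(b,g([[475,380],[90,282]]),.06);print(A,B)
for P in (A,B):
    d=P[1]-P[0];print(np.linalg.norm(d),np.degrees(np.arctan2(d[1],d[0])))
print('noseedge',px(a,f([[556,70],[270,348]]),.085),px(b,g([[672,248],[130,128]]),.085))
for p,s in((a,'A'),(b,'B')):
    h=p['img'].astype(int); m=((h[...,0]>h[...,1]*1.8)&(h[...,0]>70)).astype(np.uint8)
    roi=np.zeros_like(m); 
    if s=='A': roi[165:200,255:290]=1
    else: roi[195:225,300:340]=1
    ys,xs=np.where(m*roi); print(s,xs.mean(),ys.mean(),len(xs),px(p,[[xs.mean(),ys.mean()]],.069))
print('seat',px(a,f([[490,236],[448,236],[532,236]]),.06),px(b,g([[352,247],[306,247],[398,247]]),.06))
E
```

```text
front corners
[[0.4711 0.0307 0.06  ]
 [0.7094 0.0357 0.06  ]] [[0.4704 0.0306 0.06  ]
 [0.7038 0.0395 0.06  ]]
0.2382997761869259 1.2129408434029052
0.23359847735043351 2.178860821656129
noseedge [[ 0.4148 -0.1166  0.085 ]
 [ 0.775  -0.1063  0.085 ]] [[ 0.4129 -0.1128  0.085 ]
 [ 0.7649 -0.1026  0.085 ]]
A 272.0833333333333 184.13095238095238 84 [[ 0.5604 -0.0197  0.069 ]]
B 318.6595744680851 210.63829787234042 47 [[ 0.5645 -0.0176  0.069 ]]
seat [[ 0.5934 -0.0715  0.06  ]
 [ 0.6051 -0.0958  0.06  ]
 [ 0.5817 -0.0473  0.06  ]] [[ 0.5915 -0.0693  0.06  ]
 [ 0.6152 -0.0564  0.06  ]
 [ 0.5678 -0.0822  0.06  ]]
```

Call:
jog_arm(
  turn=[
    [0,0,0],
    [0,0,0],
    [0,0,0],
    [0,0,0],
    [0,0,0],
  ],
  slide=[
    [-14,-12,-38],
    [-14,-12,-38],
    [-14,-12,-38],
    [-14,-12,-38],
    [-14,-12,-38],
  ],
  grip=[35,35,35,35,35],
  newtons=20,
)

```text
time: 3.0
tool_pos: [0.2732, -0.405, 0.3087]
tcp_rot: [-0.45, 1.973, -1.973]
wrist_force: [0.1, 1.1, 1.0]
width: 0.347
```

Call:
jog_arm(
  turn=[
    [0,0,0],
    [0,0,0],
    [0,0,0],
    [0,0,0],
    [0,0,0],
  ],
  slide=[
    [-22,0,-34],
    [-22,0,-34],
    [-22,0,-34],
    [-36,0,-27],
    [-36,0,-27],
  ],
  grip=[35,35,35,35,35],
)

```text
time: 3.5
tool_pos: [0.3301, -0.2047, 0.3087]
tcp_rot: [-0.447, 1.972, -1.974]
wrist_force: [1.7, -0.3, -0.2]
width: 0.353
```

Call:
jog_arm(
  turn=[
    [0,0,0],
    [0,0,0],
    [0,0,0],
    [0,0,0],
    [0,0,0],
  ],
  slide=[
    [-33,0,-34],
    [-33,0,-34],
    [-33,0,-34],
    [-33,0,-34],
    [-33,0,-34],
  ],
  grip=[35,35,35,35,35],
)

```text
time: 4.0
tool_pos: [0.4052, 0.0206, 0.3088]
tcp_rot: [-0.449, 1.971, -1.972]
wrist_force: [1.2, -1.0, 0.3]
width: 0.349
```

Call:
jog_arm(
  turn=[
    [0,0.145,0],
    [0,0.145,0],
    [0,0.145,0],
    [0,0.145,0],
    [0,0.145,0],
  ],
  slide=[
    [0,0,0],
    [0,0,0],
    [0,0,0],
    [0,0,0],
    [0,0,0],
  ],
  grip=[35,35,35,35,35],
)

```text
time: 4.5
tool_pos: [0.405, 0.0188, 0.3084]
tcp_rot: [-0.294, -2.071, 2.071]
wrist_force: [-0.2, 0.2, 0.6]
width: 0.348
```

Call:
jog_arm(
  turn=[
    [0,0.145,0],
    [0,0.145,0],
    [0,0.145,0],
    [0,0.145,0],
    [0,0,0],
  ],
  slide=[
    [0,0,0],
    [0,0,0],
    [0,0,0],
    [0,0,0],
    [0,0,0],
  ],
  grip=[35,35,35,35,35],
)

```text
time: 5.0
tool_pos: [0.405, 0.0186, 0.3084]
tcp_rot: [-0.782, -1.713, 1.713]
wrist_force: [0.4, 0.4, 0.4]
width: 0.354
```

```bash
python3 - <<'E'
from h import *
np.set_printoptions(precision=3,suppress=True)
s=bot.read_state();M=R.from_rotvec(s['tcp_rot']).as_matrix()
print(s['time'],np.array(s['q']),np.array(s['tool_pos']),np.degrees(np.arctan2(M[1,2],M[0,2])));print(M)
E
```

```text
5.0 [-0.016 -0.302  2.051  0.     1.393  2.412] [0.405 0.019 0.308] -139.07736694012002
[[-0.655  0.    -0.756]
 [ 0.756  0.    -0.655]
 [-0.    -1.    -0.   ]]
```

Call:
jog_arm(
  turn=[
    [0,0,0],
    [0,0,0],
    [0,0,0],
    [0,0,0],
    [0,0,0],
  ],
  slide=[
    [-20,28,-26],
    [-20,28,-26],
    [-20,28,-26],
    [-22,28,-26],
    [0,0,0],
  ],
  grip=[35,35,35,35,35],
)

```text
time: 5.5
tool_pos: [0.5374, 0.0248, 0.1901]
tcp_rot: [-0.77, -1.71, 1.717]
wrist_force: [-1.4, -1.0, -0.2]
width: 0.351
```

```bash
python3 - <<'E'
from h import *
np.set_printoptions(precision=4,suppress=True)
p=cam('wrist','w2')
for t in ['pellet_mid','seat']:
    for r in nets.search_frame(t,p['raw'])[:2]: print(t,round(r['conf'],2),w(p,r['xyz']))
E
```

```text
pellet_mid 0.81 [ 0.5671 -0.0168  0.0714]
pellet_mid 0.25 [ 0.5999 -0.0375  0.0626]
seat 0.64 [ 0.5958 -0.0361  0.0563]
seat 0.41 [0.6858 0.2049 0.0603]
```

View pics/w2.png

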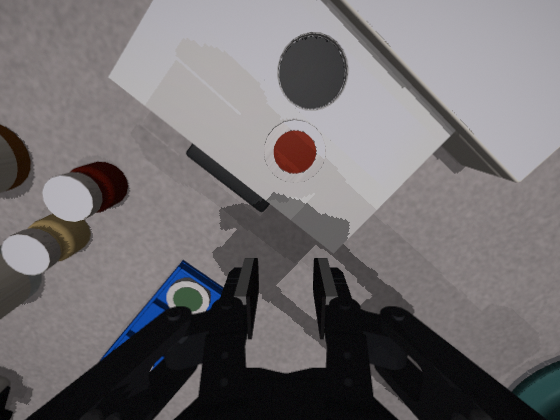

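```bash
cat > loc.py <<'E'
from h import *
np.set_printoptions(precision=4,suppress=True)
def blobs(p):
    h=p['img'].astype(int)
    red=((h[...,0]>h[...,1]*1.8)&(h[...,0]>70)).astype(np.uint8)
    n,l,st,c=cv2.connectedComponentsWithStats(red); out=[]
    for i in range(1,n):
        if st[i,4]>200: out.append((c[i],st[i,4],px(p,[c[i]],.069)[0]))
    return out
def ell(p,mask,z):
    cs,_=cv2.findContours(mask.astype(np.uint8),cv2.RETR_EXTERNAL,cv2.CHAIN_APPROX_NONE)
    c=max(cs,key=cv2.contourArea)
    P=px(p,c[:,0,:].astype(float),z)[:,:2]
    e=cv2.fitEllipse((P*1000).astype(np.float32).reshape(-1,1,2)); return e
E
python3 - <<'E'
from loc import *
p=cam('wrist')
for b in blobs(p): print(b)
m=(p['img'].mean(2)<150); roi=np.zeros_like(m); roi[25:118,268:358]=1
m&=roi; n,l,st,c=cv2.connectedComponentsWithStats(m.astype(np.uint8))
i=1+np.argmax(st[1:,4]); print(st[i],c[i]); print('seat ell',ell(p,l==i,.06))
h=p['img'].astype(int);red=((h[...,0]>h[...,1]*1.8)&(h[...,0]>70)); roi=np.zeros_like(red); roi[120:180,265:330]=1
print('face ell',ell(p,red&roi,.069))
print('front corners?',px(p,[[109,76],[340,255],[452,137]],.06))
print('depth',px(p,[[294,151],[313,71],[250,60],[294,125]]))
print('pull',px(p,[[188,150],[267,208]],.044), 'nose edge',px(p,[[322,0],[517,181]],.085))
E
```

```text
(array([294.6059, 150.9194]), np.int32(1327), array([ 0.565 , -0.0177,  0.069 ]))
[ 278   34   69   77 4106] [312.049   72.0083]
seat ell ((594.2633056640625, -72.08393859863281), (54.40695571899414, 54.71745300292969), 131.03138732910156)
face ell ((564.7402954101562, -17.431833267211914), (33.56547164916992, 33.888004302978516), 122.64570617675781)
front corners? [[ 0.7156  0.0366  0.06  ]
 [ 0.4629  0.0294  0.06  ]
 [ 0.4699 -0.1142  0.06  ]]
depth [[ 0.5655 -0.0175  0.0707]
 [ 0.5949 -0.0748  0.0536]
 [ 0.6378 -0.0469  0.0607]
 [ 0.5794 -0.0331  0.07  ]]
pull [[0.637  0.0484 0.044 ]
 [0.5458 0.0439 0.044 ]] nose edge [[ 0.6196 -0.1062  0.085 ]
 [ 0.4143 -0.1192  0.085 ]]
```

```bash
python3 - <<'E'
from loc import *
p=cam('wrist')
s=bot.read_state();M=R.from_rotvec(s['tcp_rot']).as_matrix();t=np.array(s['tool_pos']);print(t,s['q'])
D=p['depth']
for v in (255,258,260,264,270,280,300,320):
    print(v,[ (u,np.round(1000*M.T@(px(p,[[u,v]])[0]-t),1)) for u in (250,255,319,325) if D[v,u]<0.2 and D[v,u]>0])
A=cv2.cvtColor(p['img'],cv2.COLOR_RGB2BGR)
cv2.imwrite('pics/tip.png',cv2.resize(A[240:360,210:370],None,fx=5,fy=5,interpolation=cv2.INTER_NEAREST))
E
```

```text
[0.5374 0.0248 0.198 ] [-0.0001  0.0417  1.954   0.      1.1434  2.4256]
255 []
258 [(250, array([-10.8,  12.2, -19.3])), (255, array([-10.7,  12.4, -16.7])), (319, array([-10.3,  13.1,  16.6])), (325, array([-10.8,  12.2,  19.6]))]
260 [(250, array([-11. ,   9.8, -19. ])), (255, array([-11.1,   9.6, -16.5])), (319, array([-11. ,   9.7,  16.2])), (325, array([-10.9,   9.9,  19.3]))]
264 [(250, array([-11.1,   5.5, -18.5])), (255, array([-10.8,   5.9, -16.1])), (319, array([-10.6,   6.2,  15.9])), (325, array([-10.9,   5.8,  18.8]))]
270 [(250, array([-10.9,  -0. , -17.9])), (255, array([ -9.5,   2.3, -15.8])), (319, array([-11.3,  -0.8,  15.1])), (325, array([-10. ,   1.4,  18.3]))]
280 [(250, array([-10.6,  -8.3, -17. ])), (255, array([ -4.5,   1.4, -15.9])), (319, array([-10.3,  -7.9,  14.3])), (325, array([-11. ,  -9. ,  16.9]))]
300 [(250, array([ -8.3, -20. , -15.8])), (255, array([  4.1,  -2.8, -15.8])), (319, array([ -3. , -12.7,  14.1])), (325, array([ -9.3, -21.4,  15.4]))]
320 [(250, array([  0.8, -21.3, -16. ])), (319, array([  5.4, -15.7,  14.1])), (325, array([ -0.3, -22.7,  15.6]))]
```

View pics/tip.png

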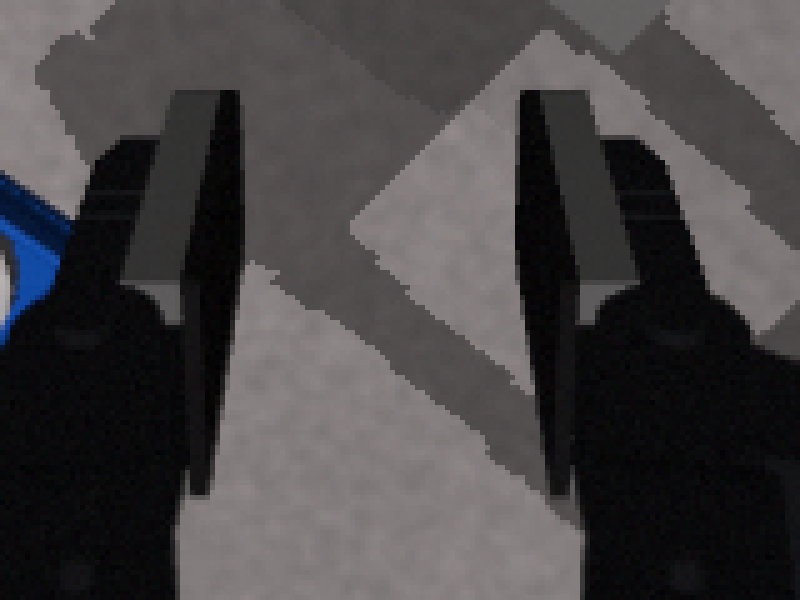

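Call:
jog_arm(
  turn=[
    [0,0,0],
    [0,0,0],
    [0,0,0],
    [0,0,0],
    [0,0,0],
  ],
  slide=[
    [-4,25,3.5],
    [-4,25,3.5],
    [0,25,0],
    [0,15,0],
    [0,10,0],
  ],
  grip=[35,35,35,35,35],
)

```text
time: 6.25
tool_pos: [0.537, 0.0142, 0.0966]
tcp_rot: [-0.782, -1.714, 1.713]
wrist_force: [0.6, 0.1, 0.7]
width: 0.35
```

Call:
jog_arm(
  turn=[
    [0,0,0],
    [0,0,0],
    [0,0,0],
  ],
  slide=[
    [0,5,0],
    [0,5,0],
    [0,4,0],
  ],
  grip=[35,35,35],
)

```text
time: 6.55
tool_pos: [0.5381, 0.0142, 0.083]
tcp_rot: [-0.783, -1.714, 1.713]
wrist_force: [0.1, 0.0, 0.3]
width: 0.351
```

```bash
cat > chk.py <<'E'
import sys
from loc import *
p=cam('wrist','w'+sys.argv[1])
s=bot.read_state();M=R.from_rotvec(s['tcp_rot']).as_matrix();t=np.array(s['tool_pos']);print(s['time'],t,s['q'][5],s['wrist_force'],s['width'])
h=p['img'].astype(int);red=((h[...,0]>h[...,1]*1.8)&(h[...,0]>70)).astype(np.uint8)
n,l,st,c=cv2.connectedComponentsWithStats(red)
for i in range(1,n):
    if st[i,4]>400: 
        e=ell(p,l==i,.069); q=np.array([e[0][0]/1000,e[0][1]/1000,t[2]])
        print(c[i],e,'tool mm',np.round(1000*M.T@(q-t),1))
q=cam('scene','s'+sys.argv[1])
A=cv2.cvtColor(q['img'],cv2.COLOR_RGB2BGR)
cv2.imwrite('pics/s%s.png'%sys.argv[1],cv2.resize(A[140:260,190:340],None,fx=5,fy=5,interpolation=cv2.INTER_CUBIC))
E
python3 chk.py 3
```

```text
6.6 [0.5375 0.0142 0.0822] 2.4069697067650817 [-0.8772 -0.1548 -0.3995] 0.34653402353051727
[288.7551 199.0732] ((564.8565673828125, -17.399242401123047), (34.22068405151367, 34.45707321166992), 134.63819885253906) tool mm [-41.8   0.    0.1]
```

View pics/w3.png

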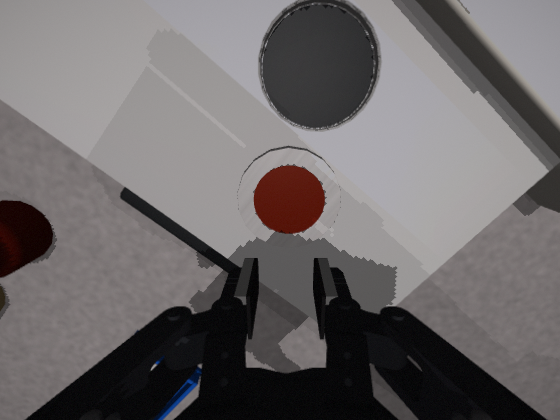

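View pics/s3.png

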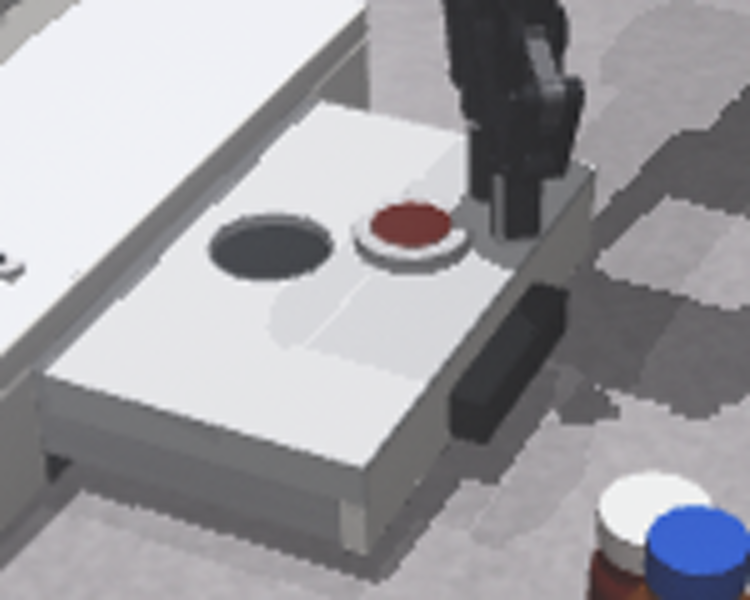

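Call:
jog_arm(
  turn=[
    [0,0,0],
    [0,0,0],
    [0,0,0],
    [0,0,0],
  ],
  slide=[
    [0,3,0],
    [0,2,0],
    [-4,0,0],
    [-4,0,0],
  ],
  grip=[35,35,35,35],
)

```text
time: 7.05
tool_pos: [0.5428, 0.0079, 0.0773]
tcp_rot: [-0.782, -1.713, 1.713]
wrist_force: [-0.1, -0.1, 0.3]
width: 0.35
```

```bash
python3 chk.py 4; python3 - <<'E'
from loc import *
p=cam('wrist')
s=bot.read_state();M=R.from_rotvec(s['tcp_rot']).as_matrix();t=np.array(s['tool_pos']);print(t)
g=p['img'].mean(2); m=(g<115)
n,l,st,c=cv2.connectedComponentsWithStats(m.astype(np.uint8))
for i in range(1,n):
    if st[i,4]>2000: print(st[i],c[i],ell(p,l==i,.06))
E
```

```text
7.1 [0.5434 0.0075 0.0775] 2.3954438947419154 [ 0.9084 -1.0047 -0.1271] 0.3462122374850888
[287.5032 214.0926] ((566.1168823242188, -18.787099838256836), (29.807172775268555, 35.88310241699219), 132.45477294921875) tool mm [-34.7   0.    0.1]
[0.543  0.0078 0.0775]
[ 376    0  184  229 9915] [482.9985  94.8728] ((524.031005859375, -111.49087524414062), (33.630027770996094, 128.23471069335938), 84.61328887939453)
[  257    14   124   136 12829] [318.6174  80.8969] ((594.3685913085938, -72.03633117675781), (53.98713302612305, 54.532936096191406), 39.66541290283203)
[    0   184   560   236 66252] [303.6535 343.3771] ((520.1798095703125, 56.914493560791016), (159.8397216796875, 350.2958068847656), 125.82020568847656)
[   0  203   54   90 3361] [ 21.3353 247.6331] ((658.5701293945312, 90.7221908569336), (27.85553550720215, 52.15052032470703), 18.83171272277832)
```

View pics/w4.png

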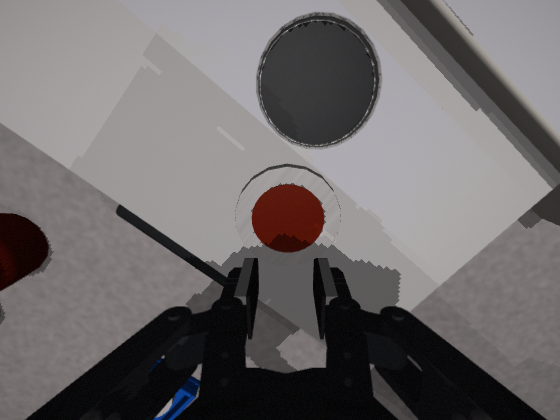

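View pics/s4.png

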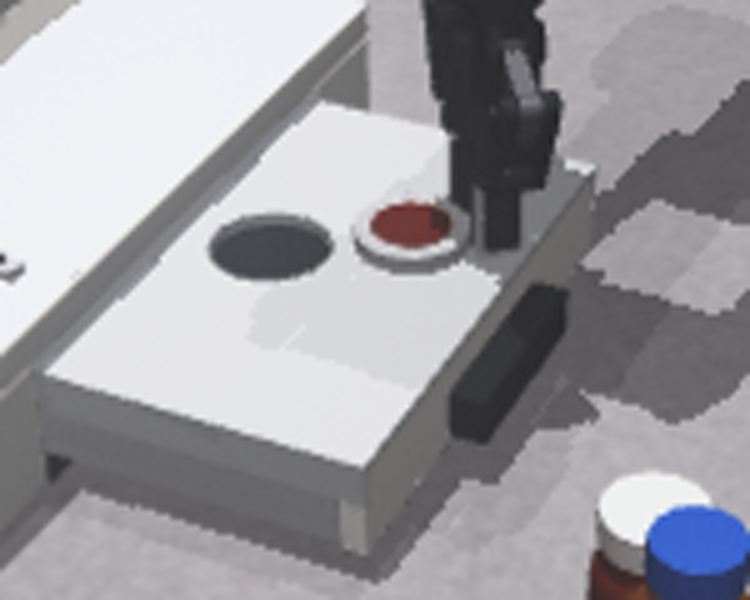

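Call:
jog_arm(
  turn=[
    [0,0,0],
    [0,0,0],
    [0,0,0],
    [0,0,0],
    [0,0,0],
  ],
  slide=[
    [-3,0,0],
    [-4,0,0.9],
    [-4,0,0.9],
    [-4,0,0.9],
    [-4,0,0.9],
  ],
  grip=[35,35,35,35,35],
)

```text
time: 7.7
tool_pos: [0.5524, -0.0089, 0.0773]
tcp_rot: [-0.782, -1.713, 1.713]
wrist_force: [-0.6, -0.1, -0.1]
width: 0.351
```

```bash
python3 chk.py 5
```

```text
7.75 [ 0.5528 -0.0094  0.0774] 2.365601883298605 [ 0.2676 -0.1497  0.657 ] 0.35057344564360693
[284.8523 216.8435] ((575.7330932617188, -33.81776809692383), (28.44503402709961, 36.30902099609375), 135.09487915039062) tool mm [-33.4   0.   -1.3]
```

View pics/w5.png

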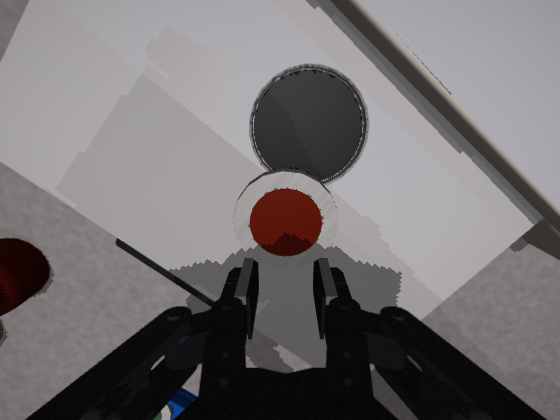

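View pics/s5.png

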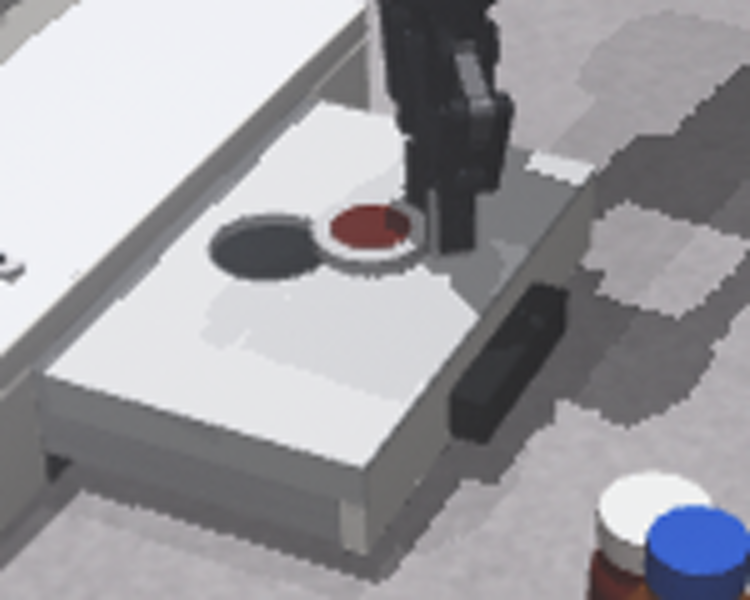

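Call:
jog_arm(
  turn=[
    [0,0,0],
    [0,0,0],
    [0,0,0],
    [0,0,0],
    [0,0,0],
  ],
  slide=[
    [-4,0,1.2],
    [-4,0,1.2],
    [-4,0,1.2],
    [-4,0,1.2],
    [-4,0,1.2],
  ],
  grip=[35,35,35,35,35],
)

```text
time: 8.3
tool_pos: [0.561, -0.028, 0.0773]
tcp_rot: [-0.782, -1.713, 1.713]
wrist_force: [-0.5, 1.4, 0.1]
width: 0.35
```

```bash
sed -i 's/\*1.8)&(h\[...,0\]>70)).astype/*2.2)\&(h[...,0]>25)).astype/' chk.py; python3 chk.py 6
```

```text
8.35 [ 0.5614 -0.0285  0.0774] 2.332687721125964 [-0.0936 -0.9771  0.3013] 0.347278488826947
[285.2739 222.0531] ((582.4826049804688, -50.978599548339844), (34.29927444458008, 34.305728912353516), 45.378849029541016) tool mm [-30.8   0.   -1.2]
[  7.7236 312.3877] ((660.8313598632812, 86.02732849121094), (8.790471076965332, 31.136661529541016), 25.801435470581055) tool mm [  21.3    0.  -150.2]
```

View pics/w6.png

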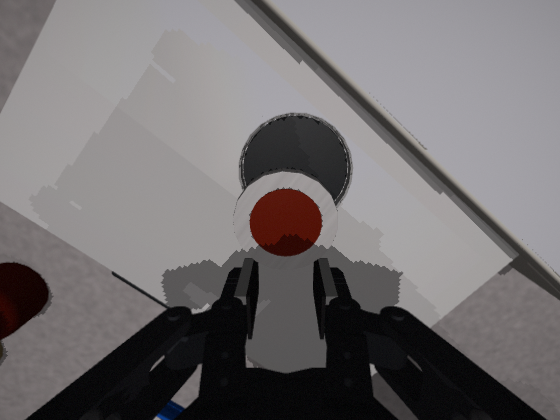

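View pics/s6.png

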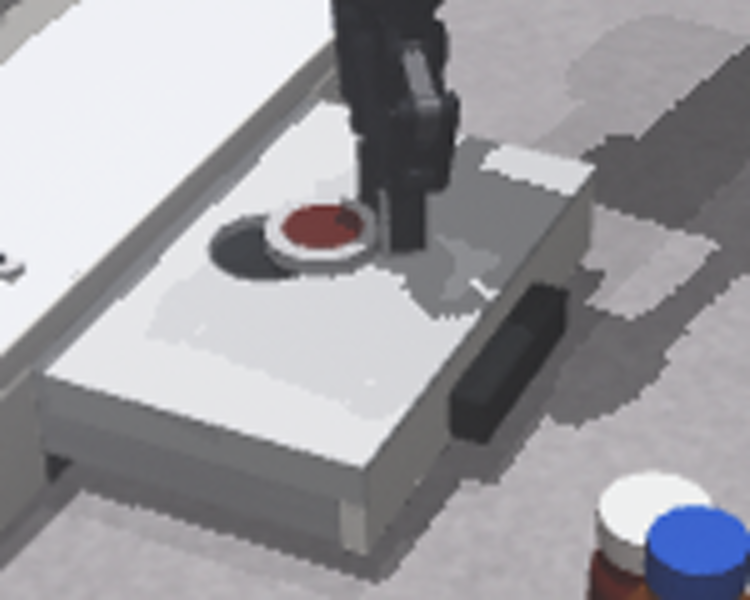

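Call:
jog_arm(
  turn=[
    [0,0,0],
    [0,0,0],
    [0,0,0],
    [0,0,0],
    [0,0,0],
  ],
  slide=[
    [-3,0,0.7],
    [-3,0,0.7],
    [-3,0,0.7],
    [-3,0,0.7],
    [-2,0,0.5],
  ],
  grip=[35,35,35,35,35],
)

```text
time: 8.9
tool_pos: [0.5677, -0.0406, 0.0773]
tcp_rot: [-0.782, -1.713, 1.713]
wrist_force: [-0.4, 0.7, 0.5]
width: 0.354
```

```bash
python3 chk.py 7
```

```text
8.95 [ 0.5679 -0.0408  0.0774] 2.3118527304414425 [-0.3878  1.1487  1.3906] 0.3517648602858634
[285.2434 222.0053] ((589.21630859375, -63.59809875488281), (34.325218200683594, 34.377288818359375), 31.471664428710938) tool mm [-31.2   0.   -1.2]
[  8.356  326.9683] ((663.373046875, 81.50672149658203), (7.926266193389893, 25.293989181518555), 35.73381805419922) tool mm [  29.8    0.  -152.3]
```

View pics/w7.png

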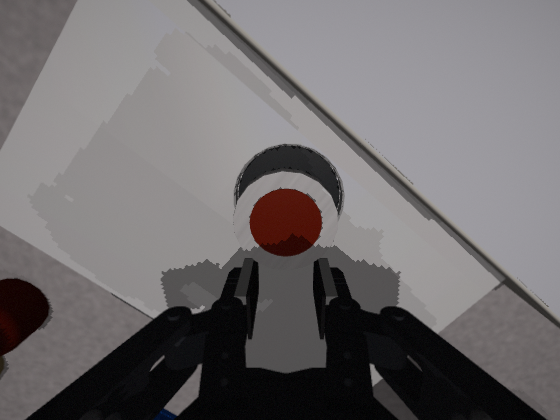

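View pics/s7.png

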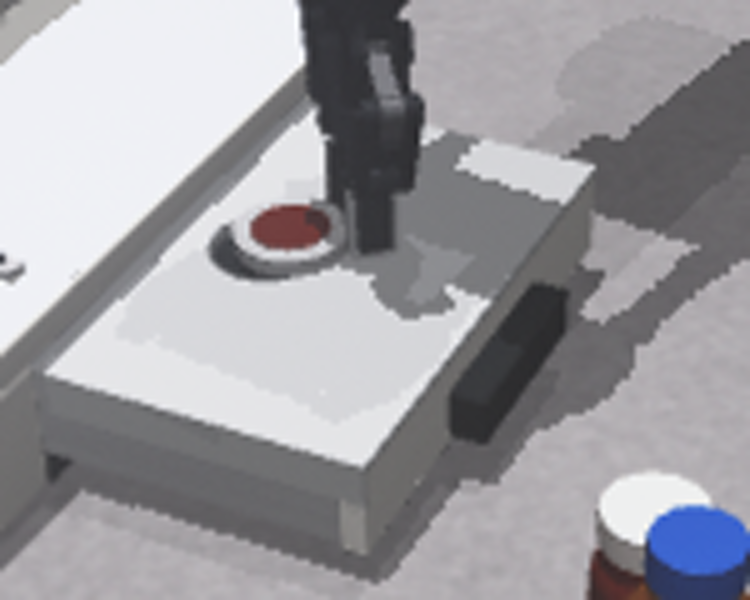

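Call:
jog_arm(
  turn=[
    [0,0,0],
    [0,0,0],
    [0,0,0],
    [0,0,0],
    [0,0,0],
  ],
  slide=[
    [-1.5,0,0.3],
    [-1.5,0,0.3],
    [-1.5,0,0.3],
    [-1.5,0,0.3],
    [-1.5,0,0.3],
  ],
  grip=[35,35,35,35,35],
)

```text
time: 9.5
tool_pos: [0.5713, -0.0471, 0.0772]
tcp_rot: [-0.782, -1.713, 1.713]
wrist_force: [-0.3, 0.8, -0.4]
width: 0.35
```

```bash
python3 chk.py 8
```

```text
9.55 [ 0.5715 -0.0473  0.0773] 2.3011555910204744 [0.4112 0.0106 0.091 ] 0.34689902741664536
[285.9884 219.86  ] ((593.289794921875, -71.16105651855469), (33.79921340942383, 35.6032600402832), 36.081695556640625) tool mm [-32.3   0.   -0.8]
```

View pics/w8.png

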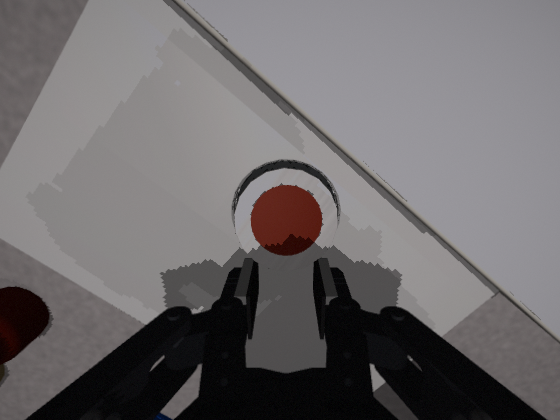

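View pics/s8.png

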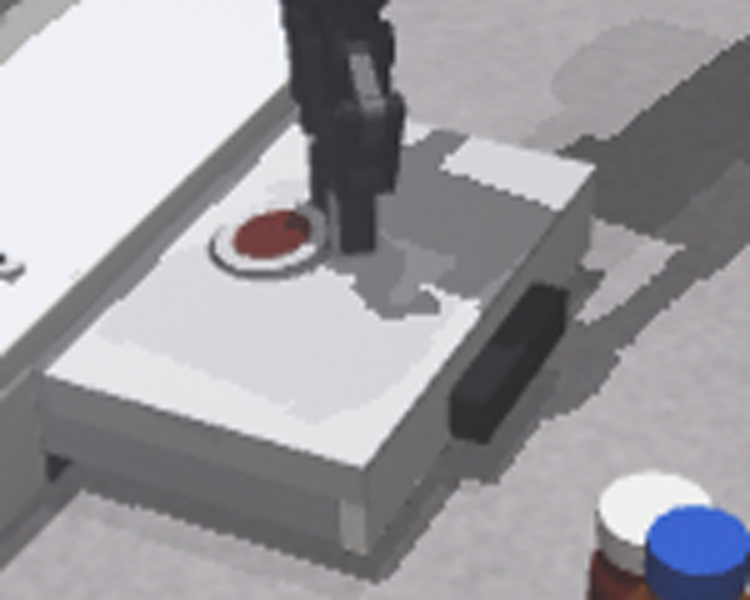

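Call:
jog_arm(
  turn=[
    [0,0,0],
    [0,0,0],
    [0,0,0],
    [0,0,0],
  ],
  slide=[
    [-1,0,0.2],
    [-1,0,0.2],
    [-1,0,0.2],
    [0,0,0],
  ],
  grip=[35,35,35,35],
)

```text
time: 10.0
tool_pos: [0.573, -0.0498, 0.0774]
tcp_rot: [-0.782, -1.713, 1.713]
wrist_force: [-0.1, -0.4, -0.7]
width: 0.349
```

```bash
python3 chk.py 9
```

```text
10.05 [ 0.5729 -0.0497  0.0774] 2.2971456099201313 [-0.301  -0.1626  0.4315] 0.3520426193645824
[284.5187 220.6652] ((595.2291259765625, -73.14661407470703), (32.53639221191406, 32.609107971191406), 153.89353942871094) tool mm [-32.3   0.   -1.5]
[  8.9333 337.7531] ((665.19970703125, 79.06846618652344), (8.137142181396484, 23.505949020385742), 39.656978607177734) tool mm [  36.9    0.  -154.1]
```

View pics/w9.png

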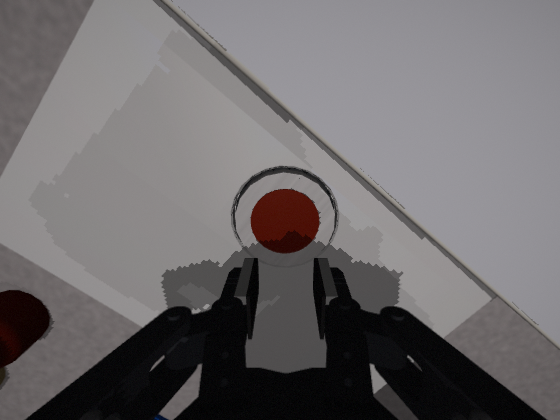

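View pics/s9.png

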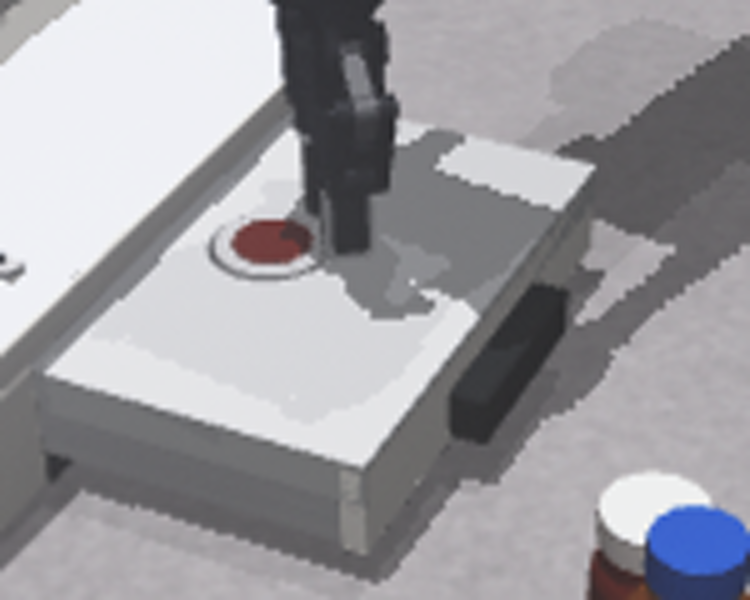

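Call:
jog_arm(
  turn=[
    [0,0,0],
    [0,0,0],
    [0,0,0],
    [0,0,0],
    [0,0,0],
  ],
  slide=[
    [5,0,0],
    [8,0,0],
    [10,-20,0],
    [10,-30,0],
    [10,-40,0],
  ],
  grip=[35,35,35,35,35],
)

```text
time: 10.6
tool_pos: [0.5419, -0.0163, 0.1659]
tcp_rot: [-0.776, -1.71, 1.713]
wrist_force: [0.7, -1.1, 0.0]
width: 0.349
```

Call:
jog_arm(
  turn=[
    [0,0,0],
    [0,0,0],
  ],
  slide=[
    [0,-10,0],
    [0,0,0],
  ],
  grip=[35,35],
)

```text
time: 10.8
tool_pos: [0.5461, -0.0168, 0.18]
tcp_rot: [-0.787, -1.717, 1.713]
wrist_force: [-0.4, -0.0, -1.1]
width: 0.349
```

```bash
python3 chk.py 10; python3 - <<'E'
from loc import *
p=cam('wrist'); q=cam('scene'); r=cam('side')
I=cv2.cvtColor(p['img'],cv2.COLOR_RGB2BGR)
h=p['img'].astype(int);red=((h[...,0]>h[...,1]*2.2)&(h[...,0]>25)).astype(np.uint8)
n,l,st,c=cv2.connectedComponentsWithStats(red)
for i in range(1,n):
    if st[i,4]>600:
        u,v=c[i]
        print(st[i],c[i],ell(p,l==i,.062))
        pts=px(p,np.argwhere(l==i)[:,::-1]); A=np.c_[pts[:,:2]-pts[:,:2].mean(0),np.ones(len(pts))]
        k,*_=np.linalg.lstsq(A,pts[:,2],rcond=None); print('plane slope,z',k)
        cv2.imwrite('pics/seat10.png',cv2.resize(I[max(0,int(v)-70):int(v)+70,int(u)-90:int(u)+90],None,fx=4,fy=4,interpolation=cv2.INTER_CUBIC)) if st[i,4]>600 and 150<u<400 else 0
print(px(p,[[250,60],[400,150]]))
E
```

```text
10.85 [ 0.5449 -0.0169  0.1779] 2.349818625689045 [ 0.0914 -0.4347 -0.0859] 0.34763956662365453
[287.1727 124.7809] ((593.7116088867188, -71.41558074951172), (32.41489028930664, 32.64826202392578), 123.69717407226562) tool mm [-73.2   0.1  -1.1]
[ 81.3397 219.0322] ((675.017333984375, 110.18523406982422), (32.83830261230469, 46.84852981567383), 13.608333587646484) tool mm [  10.6    0.2 -181.6]
[ 263  100   44   46 1589] [284.2807 122.6344] ((593.4844360351562, -71.23210144042969), (33.40449905395508, 33.625953674316406), 156.8254852294922)
plane slope,z [ 0.1186 -0.1521  0.064 ]
[ 45 201  48  50 703] [ 75.1038 218.7724] ((677.1985473632812, 116.7633056640625), (34.665679931640625, 48.15189743041992), 14.537069320678711)
plane slope,z [-0.4027 -1.0153  0.0353]
[[ 0.6414 -0.0882  0.0602]
 [ 0.5154 -0.1141  0.0762]]
```

View pics/w10.png

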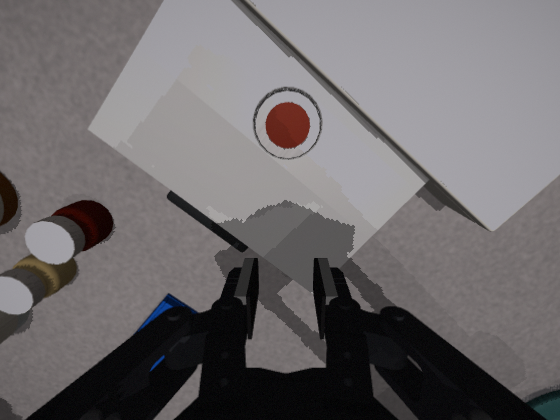

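View pics/s10.png

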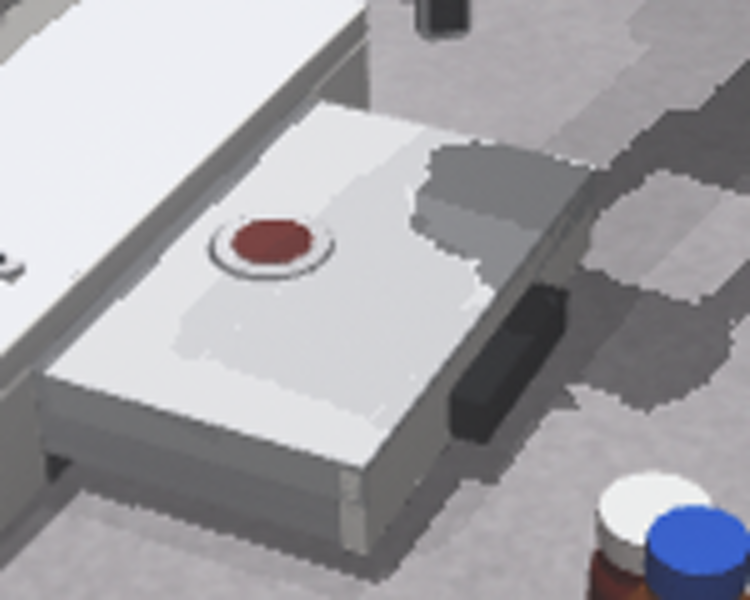

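```bash
python3 - <<'E'
from loc import *
ps=[cam('wrist') for _ in range(3)]
for nm,p in [('w',x) for x in ps]+[('s',cam('scene')),('d',cam('side'))]:
    c0=np.array([.5944,-.072])
    vv,uu=np.mgrid[0:420,0:560]; uv=np.c_[uu.ravel(),vv.ravel()]
    K=np.array(p['intrinsics']);n=cv2.undistortPoints(uv.astype(float).reshape(-1,1,2),K,np.array(p['distortion']))[:,0]
    d=p['depth'].ravel(); P=(np.c_[n,np.ones(len(n))]*d[:,None])@p['rotation'].T+p['position']
    P=P[d>0]; r=np.hypot(*(P[:,:2]-c0).T); 
    for name,lo,hi in (('face',0,.015),('ring',.019,.024),('plate',.030,.036)):
        m=(r>lo)&(r<hi)&(abs(P[:,2]-.06)<.02); Q=P[m]
        for _ in range(4):
            A=np.c_[Q[:,:2]-c0,np.ones(len(Q))];k,*_=np.linalg.lstsq(A,Q[:,2],rcond=None);e=Q[:,2]-A@k;Q=Q[abs(e)<2.5*e.std()+1e-5]
        print(nm,name,len(Q),'slope',k[:2],'z',k[2],'sd',e.std())
E
```

```text
w face 1236 slope [-0.0015  0.0003] z 0.06266939605867176 sd 0.0006975844885241075
w ring 1177 slope [ 0.0024 -0.0005] z 0.062180907654306145 sd 0.0006384015285231787
w plate 2133 slope [ 0.     -0.0008] z 0.06068732338758928 sd 0.0006739427797705244
w face 1231 slope [ 0.0035 -0.0005] z 0.06262499778184785 sd 0.0006614622884968909
w ring 1164 slope [-0.0007 -0.003 ] z 0.062141457230797184 sd 0.0006469947779931289
w plate 2145 slope [-0.0008 -0.0014] z 0.06067052832726099 sd 0.0006605047368349788
w face 1224 slope [ 0.0006 -0.0041] z 0.06267284579251262 sd 0.0006474236992505478
w ring 1165 slope [-0.0011 -0.0003] z 0.06213170877648017 sd 0.0006694992856891418
w plate 2128 slope [-0.0008 -0.0017] z 0.060641873142555446 sd 0.0006566057973436907
s face 80 slope [-0.0067  0.0066] z 0.06324182501383695 sd 0.0009098787742036867
s ring 88 slope [-0.0129 -0.0071] z 0.06276790241964673 sd 0.0012147220121407898
s plate 130 slope [-0.0026  0.0036] z 0.061381582740559944 sd 0.0008072648739489698
d face 55 slope [0.0202 0.0241] z 0.060929044283378996 sd 0.0007556831980799045
d ring 62 slope [-0.0047  0.0047] z 0.060819656709209746 sd 0.000936080957722682
d plate 103 slope [-0.0102 -0.008 ] z 0.05934693033347892 sd 0.0010415994272509562
```

```bash
ls pics | grep seat10
```

```text
seat10.png
```

View pics/seat10.png

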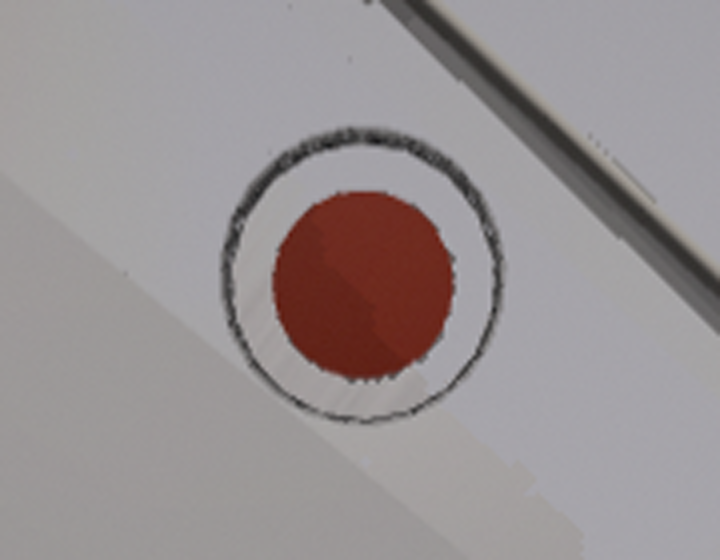

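Call:
jog_arm(
  turn=[
    [0,0,0],
    [0,0,0],
    [0,0,0],
    [0,0,0],
    [0,-0.145,0],
  ],
  slide=[
    [13.5,0,-27],
    [13.5,0,-27],
    [13.5,0,-27],
    [13.5,0,-27],
    [0,0,0],
  ],
  grip=[35,35,35,35,35],
)

```text
time: 11.8
tool_pos: [0.5921, 0.0974, 0.1772]
tcp_rot: [-0.668, -1.813, 1.81]
wrist_force: [-0.8, -0.3, 0.3]
width: 0.352
```

Call:
jog_arm(
  turn=[
    [0,-0.145,0],
    [0,-0.145,0],
    [0,-0.145,0],
    [0,-0.145,0],
    [0,-0.145,0],
  ],
  slide=[
    [0,0,0],
    [0,0,0],
    [0,0,0],
    [0,0,0],
    [0,0,0],
  ],
  grip=[35,35,35,35,35],
)

```text
time: 12.3
tool_pos: [0.5908, 0.0943, 0.1769]
tcp_rot: [-0.022, 2.212, -2.212]
wrist_force: [-0.1, 0.1, 0.5]
width: 0.349
```

Call:
jog_arm(
  turn=[
    [0,-0.145,0],
    [0,-0.145,0],
    [0,-0.145,0],
    [0,-0.145,0],
    [0,-0.145,0],
  ],
  slide=[
    [0,0,0],
    [0,0,0],
    [0,0,0],
    [0,0,0],
    [0,0,0],
  ],
  grip=[35,35,35,35,35],
)

```text
time: 12.8
tool_pos: [0.5908, 0.0943, 0.177]
tcp_rot: [-0.698, 1.787, -1.787]
wrist_force: [-0.6, -0.3, -0.3]
width: 0.349
```

Call:
jog_arm(
  turn=[
    [0,-0.145,0],
    [0,-0.145,0],
    [0,-0.145,0],
    [0,-0.145,0],
    [0,-0.145,0],
  ],
  slide=[
    [0,0,0],
    [0,0,0],
    [0,0,0],
    [0,0,0],
    [0,0,0],
  ],
  grip=[35,35,35,35,35],
)

```text
time: 13.3
tool_pos: [0.5908, 0.0943, 0.177]
tcp_rot: [-1.16, 1.284, -1.283]
wrist_force: [-0.4, 0.2, -0.6]
width: 0.35
```

Call:
jog_arm(
  turn=[
    [0,-0.14,0],
    [0,0,0],
  ],
  slide=[
    [0,0,0],
    [0,0,0],
  ],
  grip=[35,35],
)

```text
time: 13.5
tool_pos: [0.5908, 0.0943, 0.177]
tcp_rot: [-1.225, 1.185, -1.184]
wrist_force: [-0.3, 0.4, 1.0]
width: 0.35
```

```bash
cat > pl.py <<'E'
from loc import *
s=bot.read_state();M=R.from_rotvec(s['tcp_rot']).as_matrix();t=np.array(s['tool_pos'])
print(s['time'],t,'q6',s['q'][5],'theta',np.degrees(np.arctan2(M[1,2],M[0,2])),M)
E
python3 pl.py; python3 - <<'E'
from loc import *
p=cam('wrist','w11')
for r in nets.search_frame('drawer_pull',p['raw'])[:2]: print(r['conf'],w(p,r['xyz']))
E
```

```text
13.5 [0.5908 0.0943 0.177 ] q6 0.0834010265268297 theta 1.9049957577953402 [[ 0.0332 -0.0005  0.9994]
 [-0.9994 -0.      0.0332]
 [ 0.     -1.     -0.0005]]
0.73 [0.5945 0.0215 0.0585]
```

View pics/w11.png

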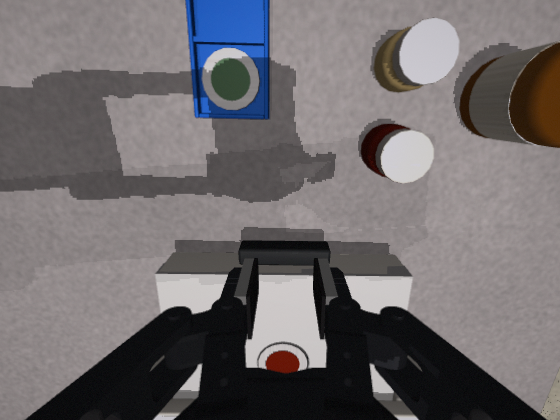

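```bash
python3 - <<'E'
from loc import *
p=cam('wrist')
A=cv2.cvtColor(p['img'],cv2.COLOR_RGB2BGR)
cv2.imwrite('pics/pull.png',cv2.resize(A[225:300,210:360],None,fx=5,fy=5,interpolation=cv2.INTER_NEAREST))
for v in range(236,280,2):
    print(v,px(p,[[284,v]])[0], px(p,[[300,v]])[0])
E
```

```text
236 [0.5911 0.0459 0.0005] [ 0.609   0.0461 -0.0004]
238 [ 0.5912  0.0432 -0.0002] [0.609  0.0441 0.0007]
240 [0.5913 0.0413 0.001 ] [0.6091 0.0415 0.0003]
242 [0.5912 0.0511 0.0275] [0.6075 0.0517 0.0276]
244 [0.5912 0.0515 0.033 ] [0.6073 0.051  0.031 ]
246 [0.5912 0.0512 0.0371] [0.607  0.0515 0.0367]
248 [0.5912 0.0513 0.0417] [0.6069 0.0515 0.041 ]
250 [0.5913 0.0505 0.0444] [0.6067 0.051  0.0445]
252 [0.5913 0.0477 0.043 ] [0.6068 0.0488 0.0443]
254 [0.5914 0.046  0.044 ] [0.6069 0.0467 0.0444]
256 [0.5915 0.0439 0.044 ] [0.607  0.0447 0.0448]
258 [0.5915 0.0421 0.0448] [0.6071 0.0425 0.0447]
260 [0.5916 0.0403 0.0456] [0.6072 0.0406 0.0451]
262 [0.5916 0.0376 0.0445] [0.6073 0.0381 0.0446]
264 [0.5917 0.0347 0.0433] [0.6074 0.0358 0.0445]
266 [0.5918 0.0335 0.0452] [0.6075 0.0334 0.0441]
268 [0.5918 0.033  0.0482] [0.6073 0.0336 0.0483]
270 [0.5918 0.0329 0.0518] [0.6071 0.0337 0.0524]
272 [0.5918 0.0331 0.0558] [0.607  0.0333 0.0554]
274 [0.5918 0.0331 0.0593] [0.6068 0.0337 0.0596]
276 [0.5919 0.0315 0.0603] [0.6068 0.0322 0.0607]
278 [0.5919 0.0296 0.0606] [0.607  0.0296 0.06  ]
```

View pics/pull.png

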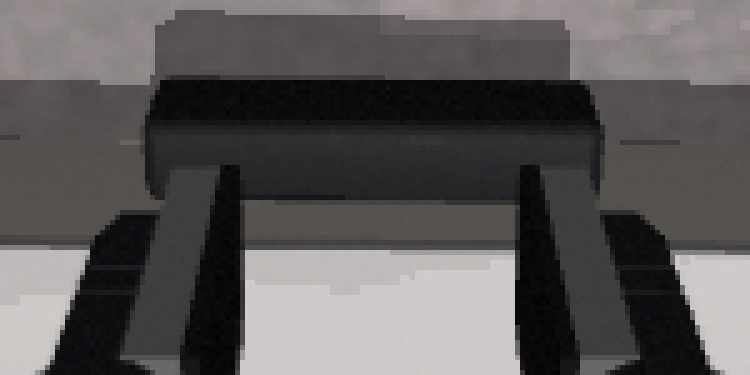

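Call:
jog_arm(
  turn=[
    [0,0,0],
    [0,0,0],
    [0,0,0],
    [0,0,0],
    [0,0,0],
  ],
  slide=[
    [0,30,0],
    [0,35,0],
    [0,30,0],
    [0,20,0],
    [0,10,0],
  ],
  grip=[35,35,35,35,35],
)

```text
time: 14.15
tool_pos: [0.589, 0.0942, 0.0497]
tcp_rot: [-1.227, 1.189, -1.185]
wrist_force: [0.1, 0.3, 0.6]
width: 0.351
```

Call:
jog_arm(
  turn=[
    [0,0,0],
    [0,0,0],
    [0,0,0],
    [0,0,0],
  ],
  slide=[
    [0,5,0],
    [0,3,0],
    [10,0,0],
    [10,0,0],
  ],
  grip=[35,35,35,35],
)

```text
time: 14.55
tool_pos: [0.5925, 0.0739, 0.0455]
tcp_rot: [-1.223, 1.183, -1.186]
wrist_force: [0.3, 0.1, 0.7]
width: 0.352
```

```bash
python3 pl.py; python3 - <<'E'
from loc import *
p=cam('wrist','w12');q=cam('scene')
A=cv2.cvtColor(q['img'],cv2.COLOR_RGB2BGR)
cv2.imwrite('pics/s12.png',cv2.resize(A[140:260,190:340],None,fx=5,fy=5,interpolation=cv2.INTER_CUBIC))
E
```

```text
14.55 [0.5925 0.0739 0.0455] q6 0.04912649785312999 theta 1.9194694582909761 [[ 0.0335  0.0022  0.9994]
 [-0.9994  0.      0.0335]
 [ 0.0001 -1.      0.0022]]
```

View pics/s12.png

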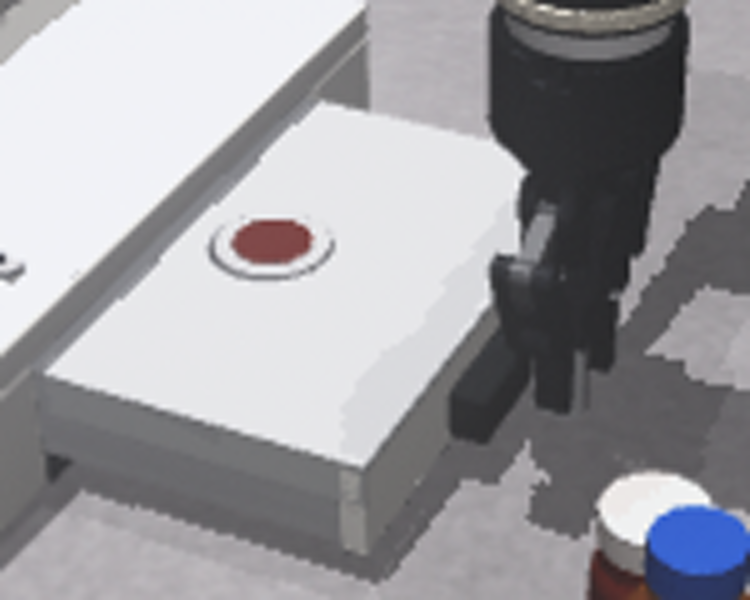

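View pics/w12.png

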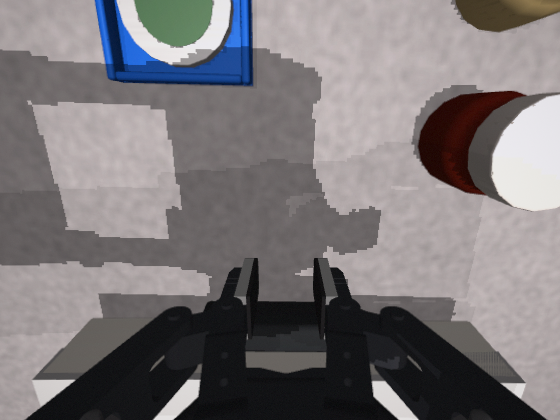

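Call:
jog_arm(
  turn=[
    [0,0,0],
    [0,0,0],
    [0,0,0],
    [0,0,0],
    [0,0,0],
  ],
  slide=[
    [4,0,0],
    [4,0,0],
    [3,0,0],
    [3,0,0],
    [4,0,0],
  ],
  grip=[35,35,35,35,35],
)

```text
time: 15.15
tool_pos: [0.592, 0.0575, 0.0444]
tcp_rot: [-1.223, 1.187, -1.184]
wrist_force: [-0.5, 5.7, 1.0]
width: 0.35
```

Call:
jog_arm(
  turn=[
    [0,0,0],
    [0,0,0],
    [0,0,0],
    [0,0,0],
    [0,0,0],
  ],
  slide=[
    [5,0,0],
    [5,0,0],
    [5,0,0],
    [5,0,0],
    [5,0,0],
  ],
  grip=[35,35,35,35,35],
)

```text
time: 15.65
tool_pos: [0.5926, 0.0326, 0.0444]
tcp_rot: [-1.223, 1.187, -1.183]
wrist_force: [-1.4, 5.6, 2.8]
width: 0.356
```

Call:
jog_arm(
  turn=[
    [0,0,0],
    [0,0,0],
    [0,0,0],
    [0,0,0],
    [0,0,0],
  ],
  slide=[
    [5,0,0],
    [5,0,0],
    [5,0,0],
    [5,0,0],
    [5,0,0],
  ],
  grip=[35,35,35,35,35],
)

```text
time: 16.15
tool_pos: [0.5931, 0.0076, 0.0443]
tcp_rot: [-1.224, 1.187, -1.183]
wrist_force: [-2.1, 4.9, 3.0]
width: 0.351
```

```bash
python3 pl.py; python3 - <<'E'
from loc import *
q=cam('scene')
A=cv2.cvtColor(q['img'],cv2.COLOR_RGB2BGR)
cv2.imwrite('pics/s13.png',cv2.resize(A[100:260,100:340],None,fx=3.3,fy=3.3,interpolation=cv2.INTER_CUBIC))
E
```

```text
16.15 [0.5931 0.0076 0.0443] q6 -0.06442374693153935 theta 1.8522274208266025 [[ 0.0323 -0.0014  0.9995]
 [-0.9995  0.0021  0.0323]
 [-0.0021 -1.     -0.0013]]
```

View pics/s13.png

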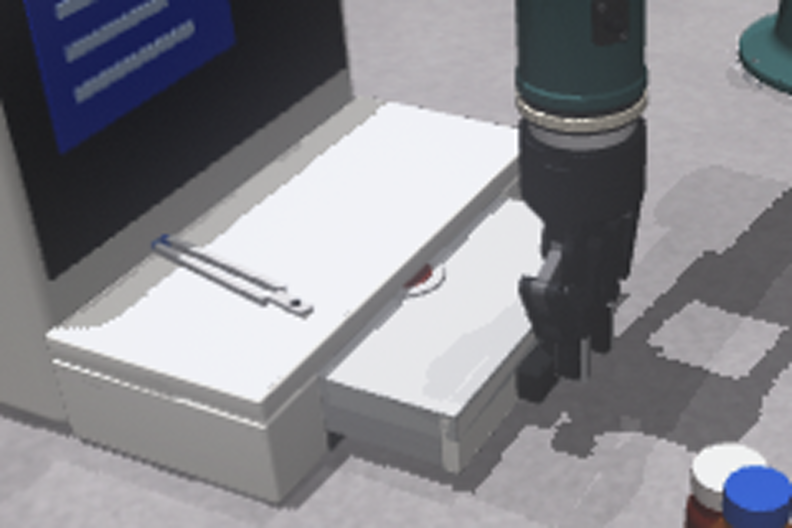

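Call:
jog_arm(
  turn=[
    [0,0,0],
    [0,0,0],
    [0,0,0],
    [0,0,0],
    [0,0,0],
  ],
  slide=[
    [5,0,0],
    [5,0,0],
    [5,0,0],
    [5,0,0],
    [5,0,0],
  ],
  grip=[35,35,35,35,35],
)

```text
time: 16.7
tool_pos: [0.5937, -0.0175, 0.0443]
tcp_rot: [-1.224, 1.187, -1.183]
wrist_force: [-3.0, 5.2, 3.1]
width: 0.35
```

Call:
jog_arm(
  turn=[
    [0,0,0],
    [0,0,0],
    [0,0,0],
    [0,0,0],
    [0,0,0],
  ],
  slide=[
    [5,0,0],
    [5,0,0],
    [5,0,0],
    [5,0,0],
    [5,0,0],
  ],
  grip=[35,35,35,35,35],
)

```text
time: 17.2
tool_pos: [0.5944, -0.0425, 0.0443]
tcp_rot: [-1.225, 1.188, -1.183]
wrist_force: [-3.3, 6.4, 3.5]
width: 0.35
```

Call:
jog_arm(
  turn=[
    [0,0,0],
    [0,0,0],
    [0,0,0],
    [0,0,0],
    [0,0,0],
  ],
  slide=[
    [5,0,0],
    [5,0,0],
    [5,0,0],
    [5,0,0],
    [4,0,0],
  ],
  grip=[35,35,35,35,35],
)

```text
time: 17.7
tool_pos: [0.595, -0.0665, 0.0441]
tcp_rot: [-1.225, 1.188, -1.183]
wrist_force: [-3.4, 4.6, 3.4]
width: 0.355
```

```bash
python3 pl.py; python3 - <<'E'
from loc import *
q=cam('scene')
A=cv2.cvtColor(q['img'],cv2.COLOR_RGB2BGR)
cv2.imwrite('pics/s14.png',cv2.resize(A[100:260,100:340],None,fx=3.3,fy=3.3,interpolation=cv2.INTER_CUBIC))
p=cam('wrist','w14')
for u in (60,150,420,500):
    col=[px(p,[[u,v]])[0] for v in range(300,420,4)]
    print(u,[(v,np.round(c[1:],3).tolist()) for v,c in zip(range(300,420,4),col) if 0.01<c[2]<.1][:25])
E
```

```text
17.7 [ 0.595  -0.0665  0.0441] q6 -0.18745752669944243 theta 1.8598611761350576 [[ 0.0324 -0.0027  0.9995]
 [-0.9995  0.002   0.0325]
 [-0.002  -1.     -0.0026]]
60 [(320, [-0.116, 0.011]), (324, [-0.115, 0.015]), (328, [-0.116, 0.018]), (332, [-0.098, 0.042]), (336, [-0.098, 0.044]), (340, [-0.098, 0.047]), (344, [-0.097, 0.051]), (348, [-0.098, 0.053]), (352, [-0.098, 0.055]), (356, [-0.098, 0.057]), (360, [-0.097, 0.061]), (364, [-0.1, 0.061]), (368, [-0.101, 0.062]), (372, [-0.105, 0.06]), (376, [-0.106, 0.061]), (380, [-0.108, 0.061]), (384, [-0.112, 0.061]), (388, [-0.115, 0.061])]
150 [(304, [-0.097, 0.017]), (308, [-0.097, 0.022]), (312, [-0.097, 0.025]), (316, [-0.097, 0.029]), (320, [-0.096, 0.033]), (324, [-0.055, 0.084]), (328, [-0.055, 0.087]), (332, [-0.056, 0.087]), (336, [-0.056, 0.089]), (340, [-0.056, 0.092]), (344, [-0.056, 0.093]), (348, [-0.057, 0.094]), (352, [-0.056, 0.096]), (356, [-0.056, 0.098]), (360, [-0.058, 0.097]), (364, [-0.06, 0.097]), (368, [-0.061, 0.098]), (372, [-0.075, 0.087]), (376, [-0.075, 0.088]), (380, [-0.076, 0.089]), (384, [-0.074, 0.092]
[... 333 characters left out ...]
094]), (352, [-0.053, 0.096]), (356, [-0.054, 0.097]), (360, [-0.056, 0.097]), (364, [-0.057, 0.097]), (368, [-0.097, 0.06]), (372, [-0.073, 0.085]), (376, [-0.071, 0.088]), (380, [-0.073, 0.089]), (384, [-0.073, 0.09]), (388, [-0.074, 0.091]), (392, [-0.073, 0.093]), (396, [-0.068, 0.099]), (400, [-0.07, 0.099]), (404, [-0.072, 0.099])]
500 [(324, [-0.11, 0.01]), (328, [-0.11, 0.014]), (332, [-0.093, 0.038]), (336, [-0.093, 0.041]), (340, [-0.093, 0.044]), (344, [-0.092, 0.048]), (348, [-0.094, 0.049]), (352, [-0.093, 0.053]), (356, [-0.093, 0.054]), (360, [-0.093, 0.058]), (364, [-0.092, 0.061]), (368, [-0.094, 0.061]), (372, [-0.097, 0.061]), (376, [-0.098, 0.062]), (380, [-0.103, 0.06])]
```

View pics/s14.png

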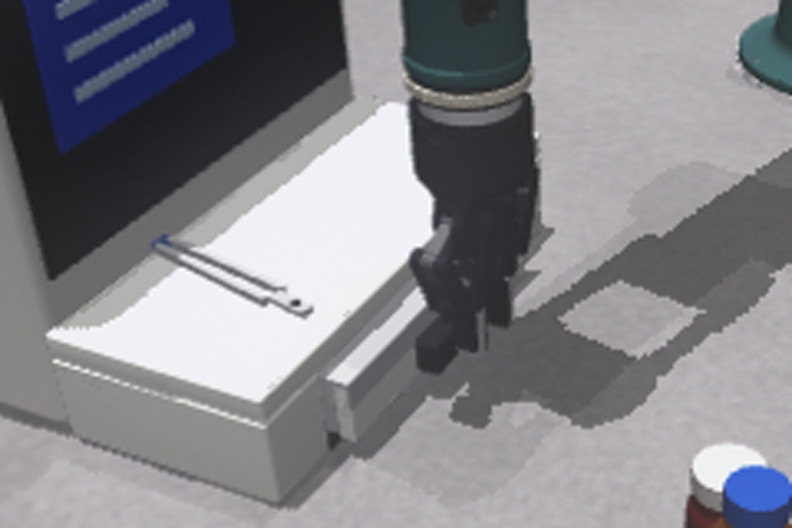

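View pics/w14.png

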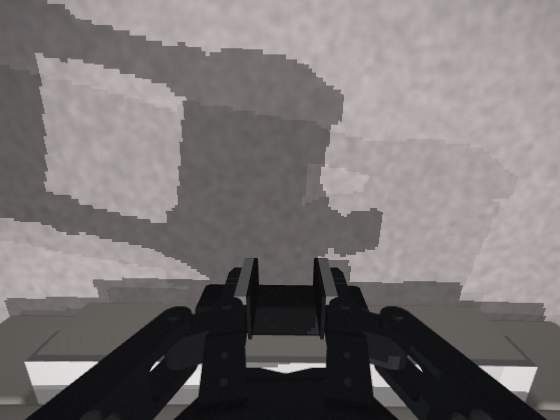

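Call:
jog_arm(
  turn=[
    [0,0,0],
    [0,0,0],
    [0,0,0],
    [0,0,0],
    [0,0,0],
  ],
  slide=[
    [3,0,0],
    [3,0,0],
    [3,0,0],
    [3,0,0],
    [2,0,0],
  ],
  grip=[35,35,35,35,35],
)

```text
time: 18.3
tool_pos: [0.5956, -0.0806, 0.044]
tcp_rot: [-1.225, 1.187, -1.183]
wrist_force: [-3.4, 4.9, 2.9]
width: 0.35
```

Call:
jog_arm(
  turn=[
    [0,0,0],
    [0,0,0],
    [0,0,0],
  ],
  slide=[
    [1,0,0],
    [1,0,0],
    [1,0,0],
  ],
  grip=[35,35,35],
)

```text
time: 18.6
tool_pos: [0.5957, -0.0835, 0.044]
tcp_rot: [-1.225, 1.188, -1.183]
wrist_force: [-3.4, 5.0, 3.1]
width: 0.345
```

```bash
cat > gap.py <<'E'
from loc import *
s=bot.read_state();print(s['time'],s['tool_pos'],s['wrist_force'])
p=cam('wrist')
vv,uu=np.mgrid[0:420,0:560]; uv=np.c_[uu.ravel(),vv.ravel()]
n=cv2.undistortPoints(uv.astype(float).reshape(-1,1,2),np.array(p['intrinsics']),np.array(p['distortion']))[:,0]
d=p['depth'].ravel();P=(np.c_[n,np.ones(len(n))]*d[:,None])@p['rotation'].T+p['position'];P=P[d>0]
# project on machine axes: along = shut axis
a=np.radians(1.64);ex=np.array([np.sin(a),-np.cos(a)]);ey=np.array([np.cos(a),np.sin(a)])
A=P[:,:2]@ex-np.array([.5915,-.11])@ex;L=P[:,:2]@ey-np.array([.5915,-.11])@ey
for nm,lo,hi,z0,z1 in (('noseL',-.175,-.13,.01,.08),('dL',-.115,-.07,.03,.055),('dR',.07,.115,.03,.055),('noseR',.13,.175,.01,.08)):
    m=(L>lo)&(L<hi)&(P[:,2]>z0)&(P[:,2]<z1)&(abs(A)<.03)
    print(nm,m.sum(),'along mm',np.round(1000*np.median(A[m]),2) if m.sum() else None, np.round(1000*np.percentile(A[m],[10,90]),1) if m.sum() else None)
E
python3 gap.py
```

```text
18.6 [ 0.5957 -0.0835  0.044 ] [-3.3895  4.9954  3.1162]
noseL 2130 along mm 1.72 [1.1 2.3]
dL 2653 along mm 1.29 [0.7 1.9]
dR 1731 along mm 2.76 [2.1 3.3]
noseR 2827 along mm 3.87 [3.3 4.4]
```

Call:
jog_arm(
  turn=[
    [0,0,0],
    [0,0,0],
  ],
  slide=[
    [0.5,0,0],
    [0.5,0,0],
  ],
  grip=[35,35],
)

```text
time: 18.85
tool_pos: [0.5957, -0.0844, 0.0439]
tcp_rot: [-1.225, 1.188, -1.183]
wrist_force: [-3.2, 7.1, 4.0]
width: 0.348
```

Call:
jog_arm(
  turn=[
    [0,0,0],
  ],
  slide=[
    [0.5,0,0],
  ],
  grip=[35],
)

```text
time: 18.95
tool_pos: [0.5958, -0.0844, 0.044]
tcp_rot: [-1.224, 1.188, -1.182]
wrist_force: [-2.4, 8.6, 3.1]
width: 0.352
```

```bash
python3 gap.py
```

```text
18.95 [ 0.5958 -0.0844  0.044 ] [-2.4142  8.6444  3.1376]
noseL 2106 along mm 1.71 [1.1 2.3]
dL 2650 along mm 2.12 [1.5 2.7]
dR 1740 along mm 3.58 [3.  4.2]
noseR 2787 along mm 3.87 [3.3 4.5]
```

Call:
jog_arm(
  turn=[
    [0,0,0],
    [0,0,0],
  ],
  slide=[
    [0.5,0,0],
    [0,0,0],
  ],
  grip=[35,35],
)

```text
time: 19.2
tool_pos: [0.5957, -0.0844, 0.044]
tcp_rot: [-1.224, 1.189, -1.182]
wrist_force: [-3.1, 8.9, 3.9]
width: 0.347
```

Call:
jog_arm(
  turn=[
    [0,0,0],
    [0,0,0],
    [0,0,0],
    [0,0,0],
    [0,0,0],
  ],
  slide=[
    [-3,0,0],
    [-8,0,0],
    [-20,0,0],
    [-30,-10,0],
    [-30,-20,0],
  ],
  grip=[35,35,35,35,35],
)

```text
time: 19.7
tool_pos: [0.5923, 0.005, 0.0727]
tcp_rot: [-1.227, 1.188, -1.184]
wrist_force: [-0.1, 0.5, 0.0]
width: 0.345
```

Call:
jog_arm(
  turn=[
    [0,0,0],
    [0,0,0],
    [0,0,0],
    [0,0,0],
    [0,0,0],
  ],
  slide=[
    [0,-30,0],
    [0,-40,0],
    [0,-30,0],
    [0,-10,0],
    [0,0,0],
  ],
  grip=[35,35,35,35,35],
)

```text
time: 20.2
tool_pos: [0.5954, 0.0044, 0.1865]
tcp_rot: [-1.222, 1.181, -1.187]
wrist_force: [0.0, 0.5, -0.0]
width: 0.351
```

```bash
python3 gap.py; python3 - <<'E'
from loc import *
p=cam('scene','s16');cam('side','d16');cam('wrist','w16')
E
```

```text
20.2 [0.5954 0.0044 0.1865] [ 0.0367  0.4974 -0.0244]
noseL 1790 along mm 1.52 [0.8 2.5]
dL 402 along mm 1.96 [1.3 2.5]
dR 256 along mm 3.32 [2.8 4. ]
noseR 1395 along mm 3.75 [3.1 4.6]
```

View pics/s16.png

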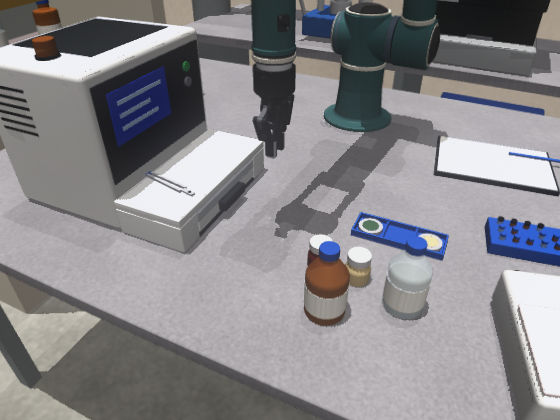

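View pics/w16.png

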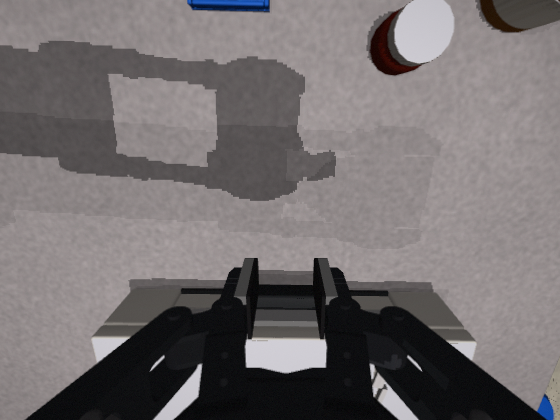

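View pics/d16.png

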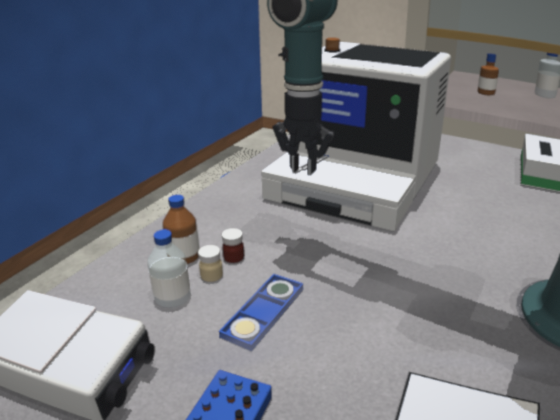

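The scene picture (pull at about 232,193) and the side picture (pull at about 322,207) show the drawer front flush with the nose. The tweezers, jars, bottles and tray stand where they were, and the gripper is clear. I am handing the job in.

```bash
python3 -c "
from h import *
print(bot.finish_job())"
```

```text
the job is handed in; nothing more can be done
None
```

The pellet is in its seat and the drawer is shut. I handed the job in at about 20 s, with the gripper clear of everything.

- **Seating:** I pushed the pellet by its outer rim with the two fingertips about 30 mm apart. The tips stayed about 4 mm above the plate and nothing came over the pressed face. Afterwards the wrist depth showed the ring 1.5 mm above the plate, with a slope below 0.4 %, so it lies flat. It sits centred to within about 1 mm.
- **Shutting:** I pushed on the pull at about 5 N. At the end stop the force rose to about 9 N with no further travel. After backing off, the drawer front measured flush with the nose to within about 0.5 mm.
- **Disagreement:** The left and right sides of the drawer front differed from the nose by about 0.4 mm in opposite directions, which is within the camera's noise. One early depth fit gave a false tilt for the seated pellet, because it used a single picture and included edge pixels. Three later wrist fits agreed that it is flat; the side camera's coarser fit of the face read about 3 % slope, though its ring fit was flat.
- **Not checked:** The pellet cannot be seen now that the drawer is shut. It passed under the nose without any jump in force.
- **Rest of the bench:** In the last pictures the tray, jars, bottles and tweezers look unmoved.

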